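# Unhook the lifting hook from the wash carrier and sort both

## Task

The steel lifting hook with the purple grip came out of the washer still hooked into its empty white carrier. Raise it a little, twist it a quarter turn, lift it out and stand it upright in the blue bay of the sorting tray. Set the empty carrier upright, flat on the floor of the yellow bay. Leave the rack of red-capped tubes where it stands.

Things in the scene. Friction and masses are not known exactly. Their poses are not given: they have to be found in the camera images.
- hook: Steel hook 115 mm tall, 90 g. Origin: centre of foot underside, z up. Arms 68 long (y) x 10 x 6 mm, tips upturned to 13; disc 22 dia. Purple grip 14 thick (x), 34 wide, 75-115 above origin. Starts on the middle of the carrier's plate, same yaw, arms across under both rails. Raised 6-17 mm it turns freely; leaves the gap after 90 deg either way (+-15). Unturned it catches at 26 mm.
- carrier: White rails on a grey plate, 250 g. Origin: centre of underside, z up. Plate 112 (x) x 76 (y) x 6 mm. Two rails along its length, 38-46 mm above the origin, 7 wide, 34 mm apart inside, 48 over the outsides; posts only at their ends, open sides. Ribs 5 mm high on the plate flank the hook's arms. Once empty, can be pinched across both rails from above at mid length (48 mm).
- tray: Grey sorting tray, fixed, 162 (x) x 320 (y) mm, 30 tall, walls 5. Origin: centre of underside. A wall at y = 0, as high as the rim, makes two bays 152 x 152 mm inside, floors 5 mm above the origin: blue floor centred at y = +79 mm, yellow floor at y = -79 mm in the tray's frame. Yaw varies by +-0.35 rad.
- tube_rack: Bystander: white rack 112 (x) x 50 (y) mm holding four tubes with red caps, 75 mm tall; no hook. Origin: centre of underside. It and the carrier may swap places between runs.
Not all that is in view belongs to the job. What is shaped like the carrier but green is not meant.

How it is judged:
By the outcome, as a careful person would: the job done as asked, in the order asked, and still so for the second after the job is handed in, with the robot touching nothing.
It also fails if it takes over 61 s, if anything falls off the work surface, if the arm or the gripper's body presses on something with over 40 N, if the wrist force passes 120 N, or if a joint passes its speed limit or range.

## Robot

A 7-joint arm with a two-finger parallel gripper is mounted at the origin on the work surface. World frame = base frame: x ahead of the robot, y to its left, z up, the work surface at z = 0. Lengths are in m, angles in degrees, forces in N, time in s.
With the tool pointing down it reaches from about 0.425 to 0.875 m from the base axis. Payload 4.7 kg.
Tool frame: the origin (TCP) lies on the centre line of the jaws, within the pads' length; the fingertips stand 8 mm ahead of it and the grasp point (between the pads) lies 11 mm behind it; z points along the fingers, y is the direction in which the jaws open and shut (so a half turn about z gives the same grasp; the last joint's range is limited). The gripper opens to 87 mm and grips with 3 to 60 N. Pads are 19 mm wide; open, the fingers measure 117 mm over their backs; the gripper's body (75 mm by 190 mm) begins 51 mm behind the grasp point.
Start: joints at [65.552, 18.392, -4.016, 83.108, 1.295, 78.541, -3.26], TCP at [0.277, -0.588, 0.231] pointing down, gripper open.
Joint ranges: [-163.93, 163.93], [-17.29, 119.83], [-79.2, 71.16], [3.27, 140.29], [-89.18, 269.18], [5.43, 117.66], [-154.24, 154.24]. Speed limits (degrees/s): [147.25, 147.25, 180, 180, 180, 180, 180].

## Interface

Orientations are given as [roll, pitch, yaw] about the fixed x, y, z axes, in that order (R = Rz(yaw) Ry(pitch) Rx(roll)).
In Python, from cell import status, vision, workorder gives the robot as it stands.
- The arm moves only by the tool step_arm, never from a script. Its argument "series" is a list of rows, each an object of numbers: "ax", "ay", "az": the turn, a rotation vector about the world's x, y, z in degrees; "x", "y", "z": the shift along the world's x, y, z in m; "claw": the opening in per cent of the stroke, from 0 (shut) to 100 (fully open). In form: [{"ax": .., "ay": .., "az": .., "x": .., "y": .., "z": .., "claw": ..}, ...]. A call has 1 to 12 rows; each row is the pose to reach, as a shift and turn from the pose commanded when the call began; what a row does not reach only later rows make up. A row lasts 1/10 s, in which the tool goes at most 50 mm and 8.59 degrees, less where a joint would pass 70% of its speed; a pose out of reach is approached as far as the arm can. A call with a gripper value outside its range is refused whole. The fingers move at their own pace and stop on an object; "squeeze" is the grip in N (left out, the last holds). Time passes only in rows, so rows that repeat a pose let the fingers close. It gives the time, the measured TCP pose, the force and the opening at its end, in the units of the state.
- status.get_obs(): the state, without advancing time (a new reading comes with each control period).
- vision.read_camera(name): name is "scene" or "top"; returns the picture (400x640x3 uint8, red, green, blue); there is no depth.
- vision.camera_params(name): a dict with "fovy" (degrees; the focal length in pixels is half the picture's height over the tangent of half this angle, whatever the lens; pixels are square), "cx", "cy" (the principal point, pixels), "eye" and "orientation" of the camera in the world. Camera axes: x right, y down, z forward; pixel columns grow to the right and rows downward; lengths in m; the calibration is good to about 2 mm. A picture is of the moment at which its call begins. camera_params takes no time and is no camera call.
- workorder.sign_off(): hands the job in, once; it reports no verdict.
The state is a dict: "time_s": time; "qpos": joint angles; "joint_velocities": joint speeds; "effort": joint torques, N m; "tool_pos": TCP position; "tool_rot": TCP orientation; "force": force on the tool from outside, world axes, zero at the start; "wrist_torque": the same for the moment, N m; "grip_width": finger opening in m.
Only numpy, scipy, OpenCV 4.12 (cv2) and the standard library are available. Lean on these libraries where they do the work, as an engineer would, in place of code of your own. Each camera call takes 0.05 s, during which the arm holds its last target.

## Working session

There is one attempt and no reset: what is moved stays moved. The work goes in short steps, Python scripts to look and compute and a tool call to move; the robot and the scene stay as the last step left them, time stands still between calls to the robot, and variables do not carry over. Pictures are saved under pics/ and viewed, and the job is handed in when it is done.

Besides the shell and the picture viewer there is one more tool, called by a JSON object that holds its "api" and its "payload". step_arm: Moves the arm, as the interface text tells. Its arguments: {"type":"object","properties":{"series":{"type":"array"},"squeeze":{"type":"number"}},"required":["series"]}

```bash
mkdir -p pics; ls
python3 - <<'E'
from cell import status, vision
import cv2
print(status.get_obs())
for n in ("scene","top"):
    im=vision.read_camera(n); cv2.imwrite(f"pics/{n}0.png",im[:,:,::-1]); print(n,vision.camera_params(n))
E
```

```text
pics
{'time_s': 0.0, 'qpos': array([65.5533502 , 18.43847906, -4.01529376, 83.17445536,  1.29715341,
       78.53858716, -3.26085792]), 'joint_velocities': array([-0.02556819, -0.04287783, -0.02446711, -0.08513598,  0.07543062,
       -0.10435125, -0.04715227]), 'effort': array([-1.58591829e-04, -4.91292894e+01, -4.04268745e-01, -3.12525451e+01,
       -6.39376324e-02,  4.37380420e-02,  1.98703301e-04]), 'tool_pos': array([ 0.27703478, -0.58743076,  0.22947195]), 'tool_rot': array([-1.79893837e+02,  7.80604819e-03,  2.52557431e+01]), 'force': array([ 1.06274798, -0.29029751,  0.60422359]), 'wrist_torque': array([ 0.01501696,  0.02227508, -0.00959213]), 'grip_width': 0.08707843872977492}
scene {'fovy': 49.78970772720967, 'cx': 321.0981040085018, 'cy': 199.0242624274362, 'eye': array([1.33634422, 0.17097586, 0.76653717]), 'orientation': array([-131.06140027,   -0.69833814,  109.03373157])}
top {'fovy': 44.13673799428822, 'cx': 315.5519981047238, 'cy': 182.1059281397596, 'eye': array([ 0.32496032, -0.10237837,  1.0545764 ]), 'orientation': array([-1.67120124e+02,  6.37782033e-02, -8.37307071e+01])}
```

View pics/scene0.png

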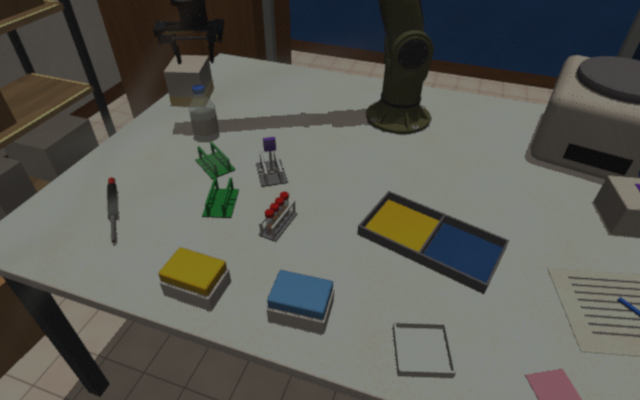

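View pics/top0.png

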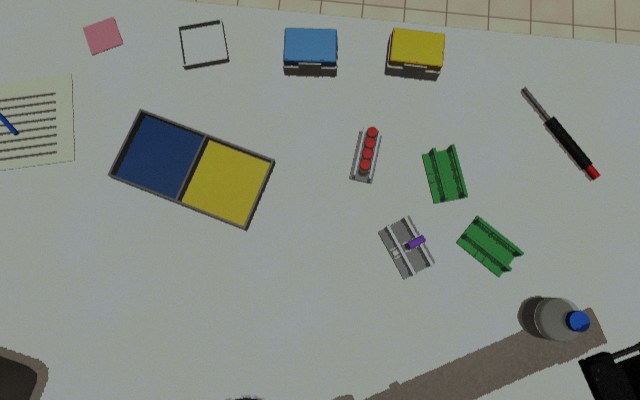

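The top view shows the carrier with the hook near (407,247) and the purple grip at (415,242). The tube rack is at (366,155). The tray has its blue bay at (160,155) and its yellow bay at (228,180). The two green carriers are decoys. I'll zoom in next.

```bash
cat > h.py <<'E'
import numpy as np, cv2
from scipy.spatial.transform import Rotation as R
from cell import status, vision
class Cam:
    def __init__(s,n):
        p=vision.camera_params(n); s.f=200/np.tan(np.radians(p['fovy']/2)); s.c=np.array([p['cx'],p['cy']]); s.e=np.array(p['eye'])
        s.R=R.from_euler('xyz',p['orientation'],degrees=True).as_matrix()
    def proj(s,P):
        q=(np.atleast_2d(P)-s.e)@s.R; return s.c+s.f*q[:,:2]/q[:,2:]
    def ray(s,uv,z):
        d=s.R@np.array([(uv[0]-s.c[0])/s.f,(uv[1]-s.c[1])/s.f,1]); return s.e+d*(z-s.e[2])/d[2]
def T(x,y,yaw,P,z=0):
    c,s=np.cos(yaw),np.sin(yaw); P=np.atleast_2d(P).astype(float)
    return np.c_[x+c*P[:,0]-s*P[:,1], y+s*P[:,0]+c*P[:,1], z+P[:,2]]
E
python3 - <<'E'
import cv2
t=cv2.imread('pics/top0.png'); s=cv2.imread('pics/scene0.png')
a=cv2.resize(t[205:285,365:445],None,fx=7,fy=7,interpolation=cv2.INTER_CUBIC)
cv2.imwrite('pics/t_car.png',a)
cv2.imwrite('pics/t_tray.png',cv2.resize(t[100:240,100:285],None,fx=4,fy=4,interpolation=cv2.INTER_CUBIC))
cv2.imwrite('pics/s_car.png',cv2.resize(s[125:195,235:305],None,fx=8,fy=8,interpolation=cv2.INTER_CUBIC))
from h import *
for n,px in (("top",[(142,110),(274,159),(247,229),(109,175)]),("scene",[(388,195),(506,238),(488,283),(359,231)])):
    c=Cam(n); P=[c.ray(p,.03) for p in px]; print(n,np.round(P,4).tolist(),[round(float(np.linalg.norm(P[i]-P[i-1])),4) for i in range(4)])
c=Cam("top"); print(c.ray((415,242),.115), c.ray((407,247),0.04),c.ray((366,155),.07)); print(Cam("scene").ray((269,143),.1))
E
```

```text
top [[0.6781, 0.3226, 0.03], [0.5987, 0.0189, 0.03], [0.4424, 0.0555, 0.03], [0.5251, 0.3651, 0.03]] [0.1589, 0.3139, 0.1605, 0.3205]
scene [[0.459, 0.0645, 0.03], [0.5183, 0.3627, 0.03], [0.6715, 0.3288, 0.03], [0.6137, 0.0275, 0.03]] [0.1592, 0.3041, 0.1569, 0.3068]
[ 0.44292644 -0.27850976  0.115     ] [ 0.44034836 -0.27694867  0.04      ] [ 0.61732265 -0.17437171  0.07      ]
[ 0.43660722 -0.28296902  0.1       ]
```

View pics/t_car.png

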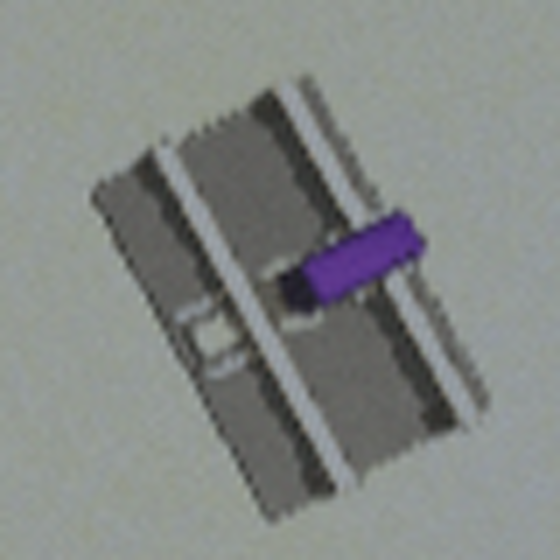

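View pics/t_tray.png

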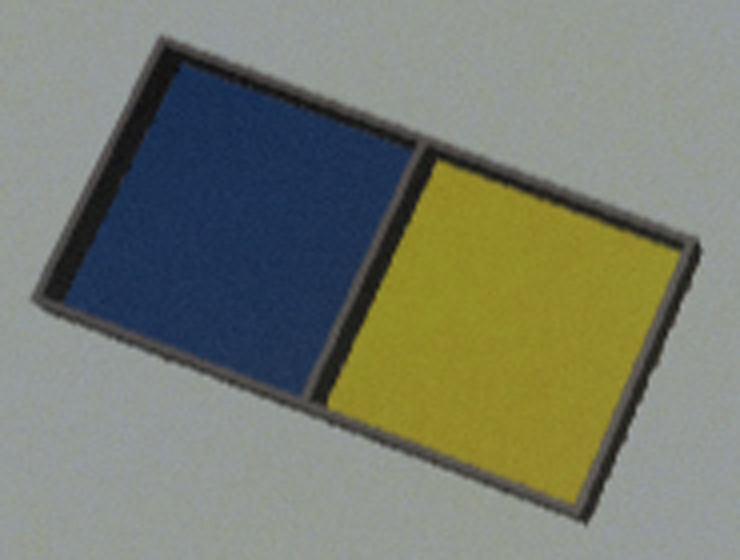

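View pics/s_car.png

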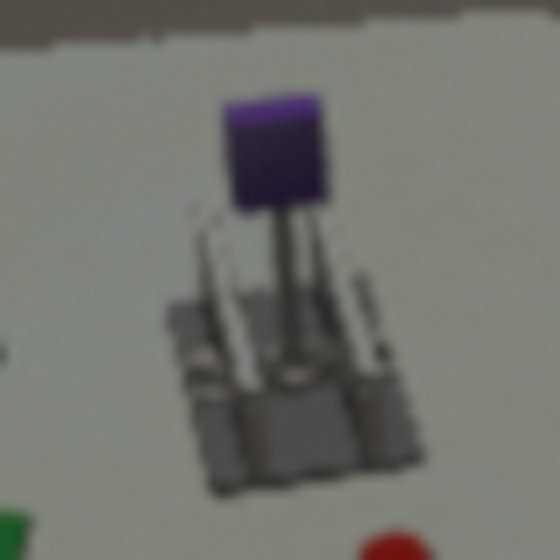

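Run:
```python
import cv2
t=cv2.imread('pics/top0.png'); s=cv2.imread('pics/scene0.png')
cv2.imwrite('pics/s_tray.png',cv2.resize(s[185:295,350:515],None,fx=4.5,fy=4.5,interpolation=cv2.INTER_CUBIC))
cv2.imwrite('pics/t_car2.png',cv2.resize(t[110:290,330:450],None,fx=3,fy=3,interpolation=cv2.INTER_CUBIC))
```

```text
(no output)
```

View pics/s_tray.png

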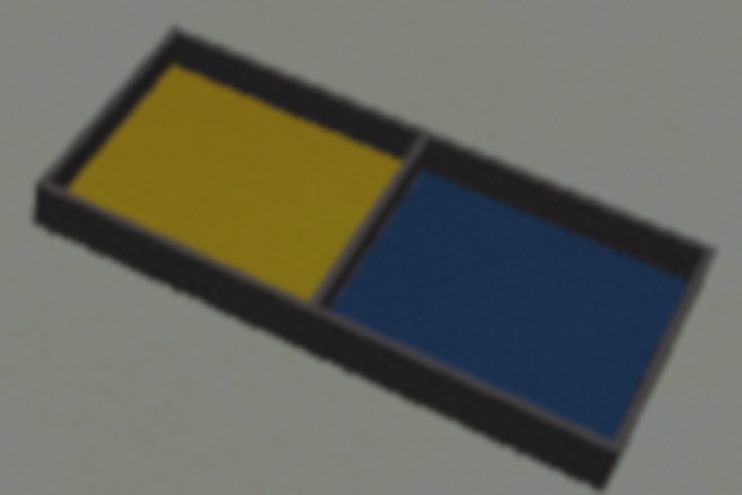

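```bash
cat > fit.py <<'E'
from h import *
from scipy.optimize import least_squares
def un(p,s,o): return (np.array(p,float)+.5)/s-.5+np.array(o)
ct,cs=Cam("top"),Cam("scene")
def dist(c,P,k):
    q=(c.proj(P)-c.c)/c.f; r2=(q**2).sum(1,keepdims=True); return c.c+c.f*q*(1+k*r2)
a,b=.081,.160
tt=un([(160,36),(690,240),(580,508),(33,300)],4,(100,100)); TT=[(a,b,.03),(a,-b,.03),(-a,-b,.03),(-a,b,.03)]
ts=un([(175,27),(716,248),(617,450),(38,183),(605,488),(35,220)],4.5,(350,185)); TS=[(-a,-b,.03),(-a,b,.03),(a,b,.03),(a,-b,.03),(a,b,0),(a,-b,0)]
l,w,r=.056,.038,.0205
# carrier +x = up in top image (away), +y = left
kt=un([(92,195),(272,522),(165,140),(345,490),(288,82),(470,425)],7,(365,205)); KT=[(l,w,.006),(-l,w,.006),(l,r,.046),(-l,r,.046),(l,-r,.046),(-l,-r,.046)]
# scene: near = +x, left=-y
ks=un([(215,492),(425,462),(168,305)],8,(235,125)); KS=[(l,-w,.003),(l,w,.003),(-l,-w,.006)]
gt=un([(305,270),(403,210),(428,243),(320,308)],7,(365,205)); GT=[(.007,.017,.115),(.007,-.017,.115),(-.007,-.017,.115),(-.007,.017,.115)]
gs=un([(225,103),(320,95),(238,210),(328,205)],8,(235,125)); GS=[(-.0,-.017,.115),(-.0,.017,.115),(.007,-.017,.075),(.007,.017,.075)]
def res(p):
    t,k,g=p[0:3],p[3:6],p[6:9]; o=[]
    for c,X,obs,M,kk in ((ct,t,tt,TT,p[9]),(cs,t,ts,TS,p[10]),(ct,k,kt,KT,p[9]),(cs,k,ks,KS,p[10]),(ct,g,gt,GT,p[9]),(cs,g,gs,GS,p[10])):
        o.append((dist(c,T(*X,M),kk)-obs).ravel())
    return np.concatenate(o)
if __name__=="__main__":
  for use in (0,1):
    x0=np.array([.56,.19,-.25,.44,-.277,.4,.44,-.277,.4,0,0])
    f=(lambda p:res(p)) if use else (lambda p:res(np.r_[p[:9],0,0]))
    s=least_squares(f,x0,loss='soft_l1'); 
    print(np.round(s.x,4),np.degrees(s.x[[2,5,8]]).round(2)); print(np.round(f(s.x).reshape(-1,2),1).tolist())
E
python3 fit.py
```

```text
[ 0.5601  0.1944 -0.2611  0.4439 -0.2808  0.5747  0.4431 -0.2812  0.6298
  0.      0.    ] [-14.96  32.93  36.08]
[[0.1, 0.5], [1.8, 0.1], [-0.2, 3.0], [-1.2, 1.0], [-0.4, -0.1], [0.4, 0.4], [0.7, 1.2], [-0.6, 0.3], [-0.3, 1.4], [-0.8, 0.7], [-0.0, -1.0], [-0.3, 0.2], [-0.6, 0.7], [0.3, 0.2], [-0.7, 0.1], [0.2, 0.2], [-1.0, 0.4], [-0.3, 0.3], [-0.4, -0.4], [-1.3, 0.2], [-0.2, -0.1], [0.2, 1.5], [0.5, 1.2], [-0.6, 3.3], [-0.2, 2.4], [-0.6, 3.4], [0.2, 2.1]]
[ 0.5605  0.1964 -0.2588  0.4436 -0.2813  0.5767  0.4428 -0.2817  0.628
 -0.0487 -0.0466] [-14.83  33.04  35.98]
[[0.3, 0.9], [0.8, -0.3], [-0.9, 2.5], [-0.3, 1.0], [0.1, 0.2], [-0.5, 0.2], [0.4, 0.8], [0.1, 0.7], [-0.6, 0.8], [-0.1, 1.1], [0.1, -0.8], [-0.3, 0.1], [-0.5, 0.9], [0.2, 0.0], [-0.7, 0.2], [0.0, 0.0], [-1.0, 0.3], [-0.4, 0.1], [-0.4, -0.4], [-1.3, 0.2], [-0.2, -0.1], [0.1, 1.5], [0.5, 1.2], [-0.6, 3.3], [-0.2, 2.4], [-0.6, 3.4], [0.1, 2.1]]
```

```bash
sed -i 's/\.115)/.121)/g; s/\.075)/.081)/g; s/(-\.0,-\.017/(-.007,-.017/; s/(-\.0,\.017/(-.007,.017/' fit.py
cat > fit2.py <<'E'
from fit import *
import fit
f=lambda p: res(np.r_[p[:6],p[3:6],p[6:8]])
s=least_squares(f,[.56,.19,-.25,.44,-.277,.5,0,0],loss='soft_l1'); x=s.x
print(np.round(x,4),np.degrees(x[[2,5]]).round(2)); print(np.round(f(x).reshape(-1,2),1).tolist())
s2=least_squares(lambda p:res(p),np.r_[x[:6],x[3:6],x[6:8]],loss='soft_l1');print(np.round(s2.x,4),np.degrees(s2.x[[2,5,8]]).round(2))
t=cv2.imread('pics/top0.png');sc=cv2.imread('pics/scene0.png')
def draw(im,c,k,sub,sc_,name):
    x0,x1,y0,y1=sub; im=cv2.resize(im[y0:y1,x0:x1],None,fx=sc_,fy=sc_,interpolation=cv2.INTER_CUBIC)
    def poly(X,P,col):
        q=((dist(c,T(*X,P),k)-[x0,y0]+.5)*sc_).astype(int); cv2.polylines(im,[q],True,col,1)
    K=x[3:6]
    for z in (0,.006): poly(K,[(l,w,z),(-l,w,z),(-l,-w,z),(l,-w,z)],(0,0,255))
    for sg in (1,-1): poly(K,[(l,sg*.017,.046),(l,sg*.024,.046),(-l,sg*.024,.046),(-l,sg*.017,.046)],(0,255,255))
    for z in (.121,.081): poly(K,[(.007,.017,z),(.007,-.017,z),(-.007,-.017,z),(-.007,.017,z)],(0,255,0))
    for z in (0,.03): poly(x[:3],[(a,b,z),(a,-b,z),(-a,-b,z),(-a,b,z)],(0,0,255))
    cv2.imwrite(name,im)
draw(t,ct,x[6],(365,445,205,285),5,'pics/o1.png');draw(sc,cs,x[7],(235,305,125,195),5,'pics/o2.png')
draw(t,ct,x[6],(100,285,100,240),2.5,'pics/o3.png');draw(sc,cs,x[7],(350,515,185,295),2.5,'pics/o4.png')
I=[cv2.imread(f'pics/o{i}.png') for i in (1,2,3,4)]
H=np.zeros((600,800,3),np.uint8)+50
H[:275,:390][:I[0].shape[0],:I[0].shape[1]]=0
cv2.imwrite('pics/oa.png',np.hstack([cv2.resize(I[0],(400,400)),cv2.resize(I[1],(400,400))]))
cv2.imwrite('pics/ob.png',np.vstack([I[2],np.pad(I[3],((0,0),(0,I[2].shape[1]-I[3].shape[1]),(0,0)))]) if I[2].shape[1]>=I[3].shape[1] else I[2])
E
python3 fit2.py
```

```text
[ 0.5605  0.1965 -0.2588  0.4433 -0.2808  0.5797 -0.0481 -0.0496] [-14.83  33.21]
[[0.3, 0.8], [0.8, -0.4], [-0.9, 2.5], [-0.3, 1.0], [0.1, 0.2], [-0.6, 0.2], [0.3, 0.7], [0.1, 0.7], [-0.7, 0.8], [-0.1, 1.1], [-0.2, -0.5], [-0.5, 0.2], [-0.8, 1.0], [0.1, 0.2], [-1.0, 0.4], [-0.2, 0.1], [-0.7, 0.3], [-0.1, 0.1], [-0.3, -0.4], [-1.2, -0.9], [0.4, -0.5], [0.5, 1.4], [0.3, 0.3], [-1.0, 0.0], [-0.5, -0.5], [-0.8, 1.6], [0.2, 0.6]]
[ 0.5605  0.1965 -0.2588  0.4436 -0.2813  0.5766  0.4428 -0.2803  0.6085
 -0.0469 -0.049 ] [-14.83  33.04  34.87]
```

```bash
ls pics
```

```text
o1.png
o2.png
o3.png
o4.png
oa.png
ob.png
s_car.png
s_tray.png
scene0.png
t_car.png
t_car2.png
t_tray.png
top0.png
```

View pics/oa.png

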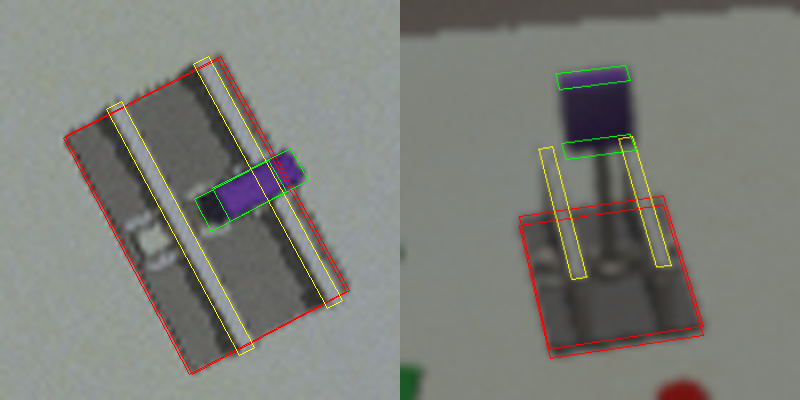

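View pics/ob.png

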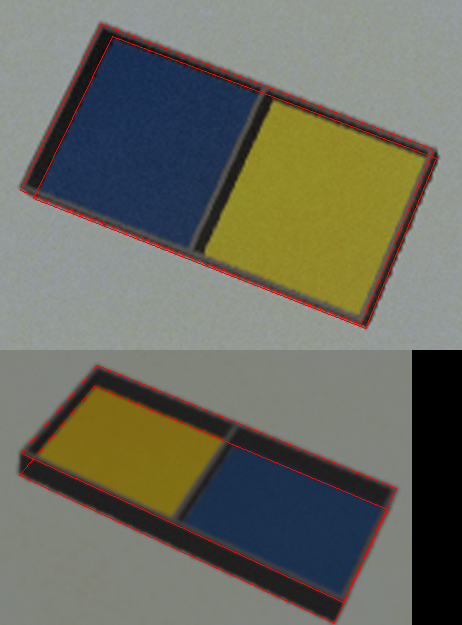

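Run:
```python
from h import *
ct,cs=Cam("top"),Cam("scene")
for z in (0.1,.15,.2,.25): print(z,ct.ray((577,321),z),cs.ray((199,89),z))
```

```text
0.1 [ 0.33093611 -0.59087739  0.1       ] [ 0.2238565  -0.63128527  0.1       ]
0.15 [ 0.33062311 -0.56529018  0.15      ] [ 0.30730929 -0.571104    0.15      ]
0.2 [ 0.3303101  -0.53970296  0.2       ] [ 0.39076208 -0.51092272  0.2       ]
0.25 [ 0.32999709 -0.51411575  0.25      ] [ 0.47421487 -0.45074145  0.25      ]
```

{"api": "step_arm", "payload": {"series": [{"z": 0.03, "az": 8}, {"x": 0.015, "y": 0.028, "z": 0.04, "az": 16}, {"x": 0.03, "y": 0.056, "z": 0.04, "az": 24}, {"x": 0.047, "y": 0.087, "z": 0.04, "az": 32}, {"x": 0.064, "y": 0.118, "z": 0.04, "az": 40}, {"x": 0.081, "y": 0.15, "z": 0.04, "az": 48}, {"x": 0.098, "y": 0.181, "z": 0.04, "az": 56}, {"x": 0.115, "y": 0.213, "z": 0.03, "az": 64}, {"x": 0.132, "y": 0.244, "z": 0.02, "az": 72}, {"x": 0.148, "y": 0.274, "z": 0, "az": 80}, {"x": 0.16, "y": 0.295, "z": -0.02, "az": 88}, {"x": 0.166, "y": 0.307, "z": -0.03, "az": 96}], "squeeze": 15}}

```text
invalid input
```

{"api": "step_arm", "payload": {"series": [{"az": 2.5, "claw": 60}, {"az": 2.5, "claw": 60}, {"az": 2.5, "claw": 60}]}}

```text
invalid input
```

Run:
```python
from h import *
import numpy as np
o=status.get_obs();print({k:np.round(v,4).tolist() for k,v in o.items()})
t=vision.read_camera('top')[:,:,::-1];s=vision.read_camera('scene')[:,:,::-1]
cv2.imwrite('pics/a1.png',np.hstack([cv2.resize(t[190:300,350:460],(400,400),interpolation=2),cv2.resize(s[80:200,215:335],(400,400),interpolation=2)]))
```

```text
{'time_s': 0.1, 'qpos': [65.5527, 18.4357, -4.0154, 83.169, 1.2944, 78.5409, -3.2591], 'joint_velocities': [-0.0721, -0.1048, -0.0531, -0.1949, -0.0539, -0.0061, -0.0302], 'effort': [-0.0006, -49.2572, -0.4059, -31.34, -0.064, 0.0395, 0.0001], 'tool_pos': [0.2771, -0.5874, 0.2296], 'tool_rot': [-179.8996, 0.005, 25.2575], 'force': [0.5165, -0.0745, 0.3535], 'wrist_torque': [-0.0119, 0.0286, -0.0473], 'grip_width': 0.087}
```

View pics/a1.png

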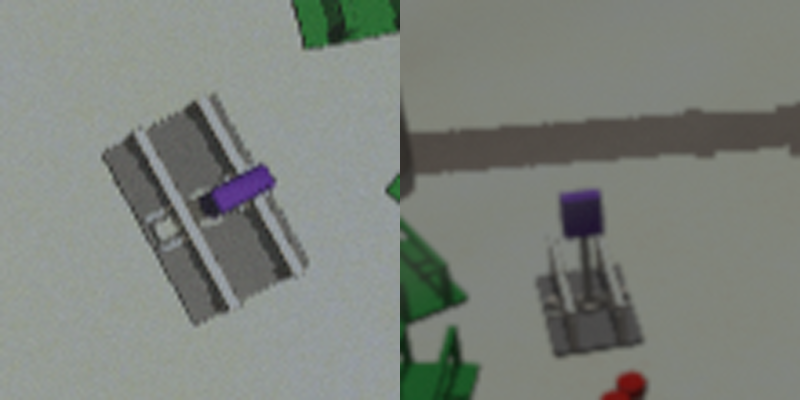

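The call was refused, probably because every row needs all of its keys. I'll send full rows.

{"api": "step_arm", "payload": {"series": [{"ax": 0, "ay": 0, "az": 8, "x": 0, "y": 0, "z": 0.03, "claw": 100}, {"ax": 0, "ay": 0, "az": 16, "x": 0.015, "y": 0.028, "z": 0.04, "claw": 100}, {"ax": 0, "ay": 0, "az": 24, "x": 0.03, "y": 0.056, "z": 0.04, "claw": 100}, {"ax": 0, "ay": 0, "az": 32, "x": 0.047, "y": 0.087, "z": 0.04, "claw": 100}, {"ax": 0, "ay": 0, "az": 40, "x": 0.064, "y": 0.118, "z": 0.04, "claw": 100}, {"ax": 0, "ay": 0, "az": 48, "x": 0.081, "y": 0.15, "z": 0.04, "claw": 60}, {"ax": 0, "ay": 0, "az": 56, "x": 0.098, "y": 0.181, "z": 0.04, "claw": 60}, {"ax": 0, "ay": 0, "az": 64, "x": 0.115, "y": 0.213, "z": 0.03, "claw": 60}, {"ax": 0, "ay": 0, "az": 72, "x": 0.132, "y": 0.244, "z": 0.02, "claw": 60}, {"ax": 0, "ay": 0, "az": 80, "x": 0.148, "y": 0.274, "z": 0, "claw": 60}, {"ax": 0, "ay": 0, "az": 88, "x": 0.16, "y": 0.295, "z": -0.02, "claw": 60}, {"ax": 0, "ay": 0, "az": 96, "x": 0.166, "y": 0.307, "z": -0.03, "claw": 60}], "squeeze": 15}}

```text
time_s: 1.4
tool_pos: [0.4438, -0.2777, 0.1989]
tool_rot: [-180.0, -0.1, 121.8]
force: [-0.0, 0.4, 0.8]
grip_width: 0.0529
```

{"api": "step_arm", "payload": {"series": [{"ax": 0, "ay": 0, "az": 2.5, "x": 0, "y": 0, "z": 0, "claw": 60}, {"ax": 0, "ay": 0, "az": 2.5, "x": 0, "y": 0, "z": 0, "claw": 60}, {"ax": 0, "ay": 0, "az": 2.5, "x": 0, "y": 0, "z": 0, "claw": 60}]}}

```text
time_s: 1.7
tool_pos: [0.4432, -0.2813, 0.2007]
tool_rot: [-180.0, 0.0, 123.7]
force: [-0.1, -0.5, 0.7]
grip_width: 0.0524
```

Run:
```python
from h import *
import numpy as np
o=status.get_obs();print({k:np.round(v,4).tolist() for k,v in o.items()})
t=vision.read_camera('top')[:,:,::-1];s=vision.read_camera('scene')[:,:,::-1]
cv2.imwrite('pics/a2.png',np.hstack([cv2.resize(t[190:300,350:460],(400,400),interpolation=2),cv2.resize(s[80:200,215:335],(400,400),interpolation=2)]))
```

```text
{'time_s': 1.7, 'qpos': [53.307, 5.4765, -25.1357, 102.4436, 2.4444, 72.5949, 61.1958], 'joint_velocities': [0.2146, -0.1042, 0.3288, -0.3254, 0.0194, 0.0867, 0.0134], 'effort': [-0.3121, -33.0775, -1.4601, -30.1503, -0.0256, 0.0933, 0.0256], 'tool_pos': [0.4432, -0.2813, 0.2007], 'tool_rot': [-179.9994, 0.0183, 123.6548], 'force': [-0.0563, -0.4558, 0.7101], 'wrist_torque': [0.0118, -0.1191, -0.0457], 'grip_width': 0.0524}
```

View pics/a2.png

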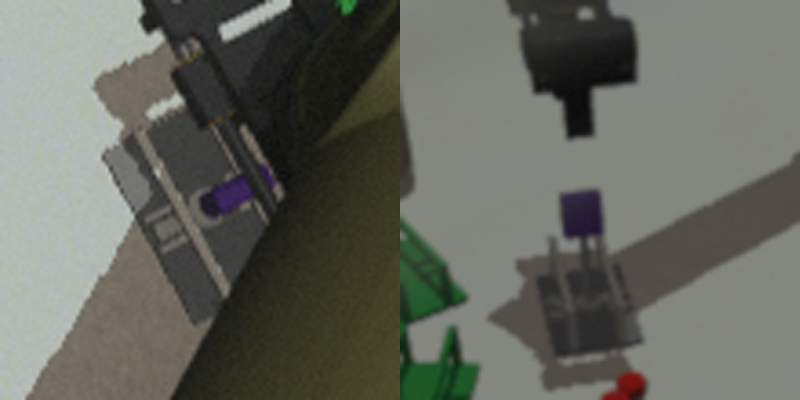

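The open jaws are lined up over the purple grip at scene crop (580,135). I'll descend and grasp.

{"api": "step_arm", "payload": {"series": [{"ax": 0, "ay": 0, "az": 0, "x": 0, "y": 0, "z": -0.03, "claw": 60}, {"ax": 0, "ay": 0, "az": 0, "x": 0, "y": 0, "z": -0.06, "claw": 60}, {"ax": 0, "ay": 0, "az": 0, "x": 0, "y": 0, "z": -0.08, "claw": 60}, {"ax": 0, "ay": 0, "az": 0, "x": 0, "y": 0, "z": -0.095, "claw": 60}, {"ax": 0, "ay": 0, "az": 0, "x": 0, "y": 0, "z": -0.109, "claw": 60}, {"ax": 0, "ay": 0, "az": 0, "x": 0, "y": 0, "z": -0.109, "claw": 60}, {"ax": 0, "ay": 0, "az": 0, "x": 0, "y": 0, "z": -0.109, "claw": 25}, {"ax": 0, "ay": 0, "az": 0, "x": 0, "y": 0, "z": -0.109, "claw": 25}, {"ax": 0, "ay": 0, "az": 0, "x": 0, "y": 0, "z": -0.109, "claw": 25}, {"ax": 0, "ay": 0, "az": 0, "x": 0, "y": 0, "z": -0.109, "claw": 25}]}}

```text
time_s: 2.8
tool_pos: [0.4437, -0.2812, 0.0923]
tool_rot: [180.0, 0.1, 123.8]
force: [-0.1, -0.9, 0.1]
grip_width: 0.0279
```

Run:
```python
from h import *
import numpy as np
o=status.get_obs();print({k:np.round(v,4).tolist() for k,v in o.items() if k in('tool_pos','tool_rot','force','grip_width')})
t=vision.read_camera('top')[:,:,::-1];s=vision.read_camera('scene')[:,:,::-1]
cv2.imwrite('pics/a3.png',np.hstack([cv2.resize(t[190:300,350:460],(400,400),interpolation=2),cv2.resize(s[80:200,215:335],(400,400),interpolation=2)]))
```

```text
{'tool_pos': [0.4437, -0.2812, 0.0923], 'tool_rot': [179.9761, 0.078, 123.7525], 'force': [-0.0533, -0.88, 0.1138], 'grip_width': 0.0279}
```

View pics/a3.png

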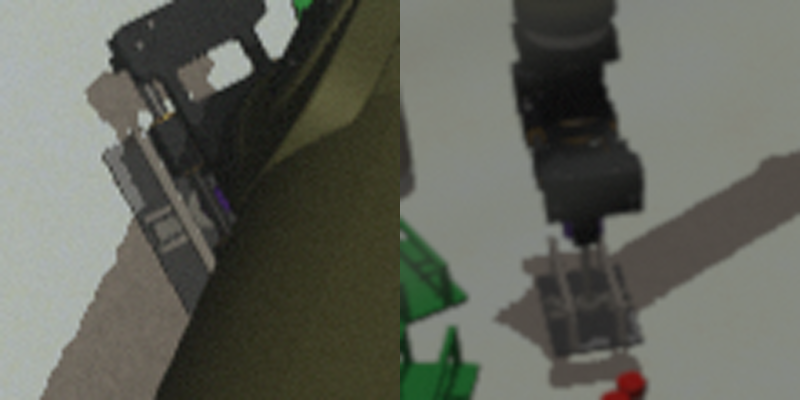

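{"api": "step_arm", "payload": {"series": [{"ax": 0, "ay": 0, "az": 0, "x": 0, "y": 0, "z": 0, "claw": 5}, {"ax": 0, "ay": 0, "az": 0, "x": 0, "y": 0, "z": 0, "claw": 5}, {"ax": 0, "ay": 0, "az": 0, "x": 0, "y": 0, "z": 0, "claw": 5}, {"ax": 0, "ay": 0, "az": 0, "x": 0, "y": 0, "z": 0, "claw": 5}, {"ax": 0, "ay": 0, "az": 0, "x": 0, "y": 0, "z": 0, "claw": 5}], "squeeze": 20}}

```text
time_s: 3.4
tool_pos: [0.4434, -0.2809, 0.0917]
tool_rot: [180.0, 0.0, 123.8]
force: [0.1, 0.1, 1.5]
grip_width: 0.0139
```

{"api": "step_arm", "payload": {"series": [{"ax": 0, "ay": 0, "az": 0, "x": 0, "y": 0, "z": 0.004, "claw": 5}, {"ax": 0, "ay": 0, "az": 0, "x": 0, "y": 0, "z": 0.008, "claw": 5}, {"ax": 0, "ay": 0, "az": 0, "x": 0, "y": 0, "z": 0.0115, "claw": 5}, {"ax": 0, "ay": 0, "az": 0, "x": 0, "y": 0, "z": 0.0115, "claw": 5}, {"ax": 0, "ay": 0, "az": 0, "x": 0, "y": 0, "z": 0.0115, "claw": 5}]}}

```text
time_s: 3.9
tool_pos: [0.4434, -0.2809, 0.1032]
tool_rot: [180.0, 0.0, 123.8]
force: [0.3, 0.1, -0.4]
grip_width: 0.0139
```

Run:
```python
from h import *
import numpy as np
t=vision.read_camera('top')[:,:,::-1];s=vision.read_camera('scene')[:,:,::-1]
cv2.imwrite('pics/a4.png',np.hstack([cv2.resize(t[190:300,350:460],(400,400),interpolation=2),cv2.resize(s[120:190,245:315],(400,400),interpolation=2)]))
```

```text
(no output)
```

View pics/a4.png

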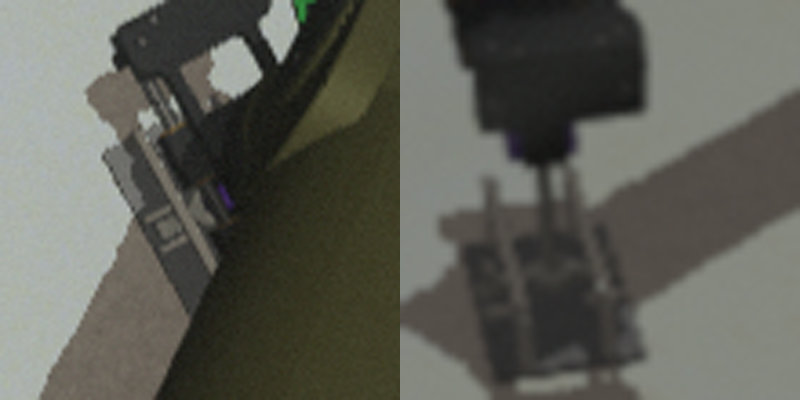

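The grip is held, centred in the jaws, and raised 11.5 mm. Next is the −90° twist.

{"api": "step_arm", "payload": {"series": [{"ax": 0, "ay": 0, "az": -5, "x": 0, "y": 0, "z": 0, "claw": 5}, {"ax": 0, "ay": 0, "az": -13, "x": 0, "y": 0, "z": 0, "claw": 5}, {"ax": 0, "ay": 0, "az": -21, "x": 0, "y": 0, "z": 0, "claw": 5}, {"ax": 0, "ay": 0, "az": -29, "x": 0, "y": 0, "z": 0, "claw": 5}, {"ax": 0, "ay": 0, "az": -37, "x": 0, "y": 0, "z": 0, "claw": 5}, {"ax": 0, "ay": 0, "az": -45, "x": 0, "y": 0, "z": 0, "claw": 5}, {"ax": 0, "ay": 0, "az": -53, "x": 0, "y": 0, "z": 0, "claw": 5}, {"ax": 0, "ay": 0, "az": -61, "x": 0, "y": 0, "z": 0, "claw": 5}, {"ax": 0, "ay": 0, "az": -69, "x": 0, "y": 0, "z": 0, "claw": 5}, {"ax": 0, "ay": 0, "az": -77, "x": 0, "y": 0, "z": 0, "claw": 5}, {"ax": 0, "ay": 0, "az": -85, "x": 0, "y": 0, "z": 0, "claw": 5}, {"ax": 0, "ay": 0, "az": -90, "x": 0, "y": 0, "z": 0, "claw": 5}]}}

```text
time_s: 5.2
tool_pos: [0.4432, -0.2808, 0.1029]
tool_rot: [-180.0, 0.0, 33.5]
force: [0.4, -0.0, -1.3]
grip_width: 0.0137
```

{"api": "step_arm", "payload": {"series": [{"ax": 0, "ay": 0, "az": 0, "x": 0, "y": 0, "z": 0, "claw": 5}, {"ax": 0, "ay": 0, "az": 0, "x": 0, "y": 0, "z": 0, "claw": 5}]}}

```text
time_s: 5.4
tool_pos: [0.4432, -0.2808, 0.1029]
tool_rot: [-180.0, 0.0, 33.9]
force: [0.4, -0.7, -0.8]
grip_width: 0.0137
```

Run:
```python
from h import *
import numpy as np
t=vision.read_camera('top')[:,:,::-1];s=vision.read_camera('scene')[:,:,::-1]
cv2.imwrite('pics/a5.png',np.hstack([cv2.resize(t[190:300,350:460],(400,400),interpolation=2),cv2.resize(s[120:190,245:315],(400,400),interpolation=2)]))
```

```text
(no output)
```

View pics/a5.png

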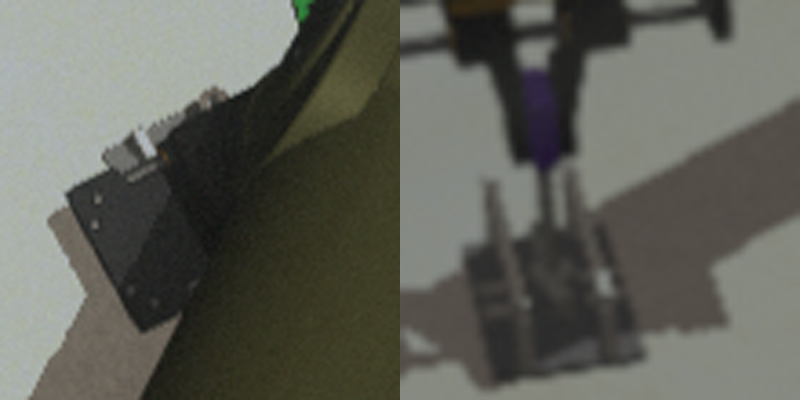

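The hook is now edge-on between the rails and the carrier hasn't moved. I'll lift it out.

{"api": "step_arm", "payload": {"series": [{"ax": 0, "ay": 0, "az": 0, "x": 0, "y": 0, "z": 0.004, "claw": 5}, {"ax": 0, "ay": 0, "az": 0, "x": 0, "y": 0, "z": 0.01, "claw": 5}, {"ax": 0, "ay": 0, "az": 0, "x": 0, "y": 0, "z": 0.017, "claw": 5}, {"ax": 0, "ay": 0, "az": 0, "x": 0, "y": 0, "z": 0.024, "claw": 5}, {"ax": 0, "ay": 0, "az": 0, "x": 0, "y": 0, "z": 0.032, "claw": 5}, {"ax": 0, "ay": 0, "az": 0, "x": 0, "y": 0, "z": 0.042, "claw": 5}, {"ax": 0, "ay": 0, "az": 0, "x": 0, "y": 0, "z": 0.055, "claw": 5}, {"ax": 0, "ay": 0, "az": 0, "x": 0, "y": 0, "z": 0.07, "claw": 5}, {"ax": 0, "ay": 0, "az": 0, "x": 0, "y": 0, "z": 0.085, "claw": 5}, {"ax": 0, "ay": 0, "az": 0, "x": 0, "y": 0, "z": 0.1, "claw": 5}, {"ax": 0, "ay": 0, "az": 0, "x": 0, "y": 0, "z": 0.11, "claw": 5}, {"ax": 0, "ay": 0, "az": 0, "x": 0, "y": 0, "z": 0.11, "claw": 5}]}}

```text
time_s: 6.7
tool_pos: [0.4443, -0.2814, 0.2152]
tool_rot: [179.8, -0.1, 33.8]
force: [0.0, -0.5, -1.3]
grip_width: 0.0139
```

Run:
```python
from h import *
import numpy as np
print(status.get_obs()['qpos'])
s=vision.read_camera('scene')[:,:,::-1]
cv2.imwrite('pics/a6.png',cv2.resize(s[60:200,200:340],(560,560),interpolation=2))
```

```text
[ 45.38730899   4.40545728 -16.70566263 101.59729239   1.34164295
  73.98782271 -27.88365272]
```

View pics/a6.png

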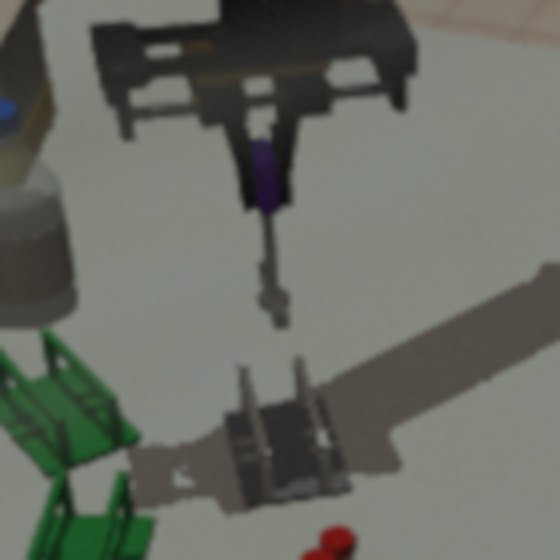

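The hook is clear of the carrier. I'll carry it to the blue bay.

{"api": "step_arm", "payload": {"series": [{"ax": 0, "ay": 0, "az": 1, "x": 0.003, "y": 0.011, "z": 0, "claw": 5}, {"ax": 0, "ay": 0, "az": 2, "x": 0.008, "y": 0.033, "z": 0, "claw": 5}, {"ax": 0, "ay": 0, "az": 4, "x": 0.015, "y": 0.061, "z": 0, "claw": 5}, {"ax": 0, "ay": 0, "az": 6, "x": 0.022, "y": 0.089, "z": 0, "claw": 5}, {"ax": 0, "ay": 0, "az": 9, "x": 0.029, "y": 0.119, "z": 0, "claw": 5}, {"ax": 0, "ay": 0, "az": 11, "x": 0.037, "y": 0.15, "z": 0, "claw": 5}, {"ax": 0, "ay": 0, "az": 13, "x": 0.045, "y": 0.183, "z": 0, "claw": 5}, {"ax": 0, "ay": 0, "az": 16, "x": 0.053, "y": 0.216, "z": 0, "claw": 5}, {"ax": 0, "ay": 0, "az": 18, "x": 0.061, "y": 0.247, "z": 0, "claw": 5}, {"ax": 0, "ay": 0, "az": 20, "x": 0.068, "y": 0.277, "z": 0, "claw": 5}]}}

```text
time_s: 7.75
tool_pos: [0.5112, 0.0004, 0.2133]
tool_rot: [180.0, -0.0, 54.1]
force: [-0.2, 0.1, -0.6]
grip_width: 0.0138
```

{"api": "step_arm", "payload": {"series": [{"ax": 0, "ay": 0, "az": 2, "x": 0.007, "y": 0.03, "z": 0, "claw": 5}, {"ax": 0, "ay": 0, "az": 5, "x": 0.015, "y": 0.061, "z": 0, "claw": 5}, {"ax": 0, "ay": 0, "az": 8, "x": 0.023, "y": 0.094, "z": 0, "claw": 5}, {"ax": 0, "ay": 0, "az": 10, "x": 0.031, "y": 0.127, "z": 0, "claw": 5}, {"ax": 0, "ay": 0, "az": 12, "x": 0.039, "y": 0.158, "z": 0, "claw": 5}, {"ax": 0, "ay": 0, "az": 15, "x": 0.046, "y": 0.188, "z": 0, "claw": 5}, {"ax": 0, "ay": 0, "az": 17, "x": 0.053, "y": 0.216, "z": 0, "claw": 5}, {"ax": 0, "ay": 0, "az": 19, "x": 0.06, "y": 0.244, "z": 0, "claw": 5}, {"ax": 0, "ay": 0, "az": 20, "x": 0.065, "y": 0.266, "z": 0, "claw": 5}, {"ax": 0, "ay": 0, "az": 21, "x": 0.068, "y": 0.277, "z": 0, "claw": 5}, {"ax": 0, "ay": 0, "az": 21, "x": 0.068, "y": 0.277, "z": 0, "claw": 5}, {"ax": 0, "ay": 0, "az": 21, "x": 0.068, "y": 0.277, "z": 0, "claw": 5}]}}

```text
time_s: 8.95
tool_pos: [0.5788, 0.2729, 0.2129]
tool_rot: [-180.0, 0.1, 74.8]
force: [-0.4, -0.2, -0.7]
grip_width: 0.0142
```

Run:
```python
from h import *
import numpy as np
o=status.get_obs();print(o['qpos'],o['tool_pos'],o['tool_rot'])
t=vision.read_camera('top')[:,:,::-1];s=vision.read_camera('scene')[:,:,::-1]
cv2.imwrite('pics/a7.png',np.hstack([cv2.resize(t[50:250,50:350],(400,267)),cv2.resize(s[60:300,300:540],(400,400))[:267]]))
cv2.imwrite('pics/a7s.png',cv2.resize(s[60:300,330:530],None,fx=2.4,fy=2.4,interpolation=2))
```

```text
[  4.91033445  22.87294163 -42.5336177   84.86941244  15.60221909
  78.34840838 -53.74727213] [0.57884874 0.27286884 0.21294943] [-1.79997177e+02  6.43584516e-02  7.47912765e+01]
```

View pics/a7s.png

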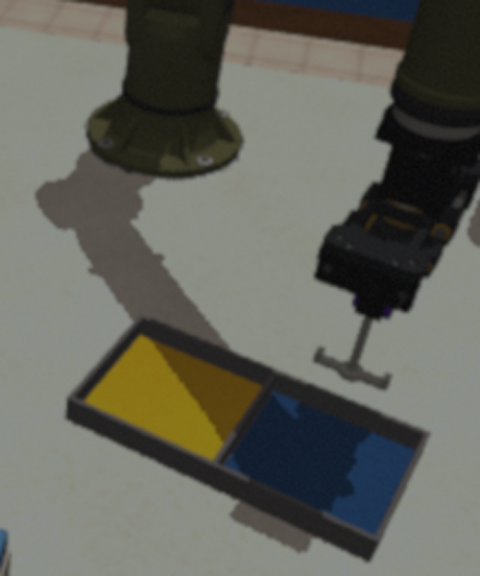

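Run:
```python
from h import *
from fit import dist
cs=Cam("scene")
P=T(.579,.273,np.radians(-15.2),[(0,0,0),(0,0,.075),(0,.034,.013),(0,-.034,.013),(0,0,.115)],.127)
print(((dist(cs,P,-.05)-[330,60]+.5)*2.4).round(0).tolist())
```

```text
[[348.0, 375.0], [369.0, 312.0], [388.0, 380.0], [315.0, 350.0], [381.0, 276.0]]
```

The hook matches the model projection: disc at (352,372) against (348,375), and the tips agree. It's upright over the blue bay, so I'll lower it.

{"api": "step_arm", "payload": {"series": [{"ax": 0, "ay": 0, "az": 0, "x": 0.002, "y": 0, "z": -0.01, "claw": 5}, {"ax": 0, "ay": 0, "az": 0, "x": 0.002, "y": 0, "z": -0.03, "claw": 5}, {"ax": 0, "ay": 0, "az": 0, "x": 0.002, "y": 0, "z": -0.05, "claw": 5}, {"ax": 0, "ay": 0, "az": 0, "x": 0.002, "y": 0, "z": -0.07, "claw": 5}, {"ax": 0, "ay": 0, "az": 0, "x": 0.002, "y": 0, "z": -0.09, "claw": 5}, {"ax": 0, "ay": 0, "az": 0, "x": 0.002, "y": 0, "z": -0.103, "claw": 5}, {"ax": 0, "ay": 0, "az": 0, "x": 0.002, "y": 0, "z": -0.11, "claw": 5}, {"ax": 0, "ay": 0, "az": 0, "x": 0.002, "y": 0, "z": -0.115, "claw": 5}, {"ax": 0, "ay": 0, "az": 0, "x": 0.002, "y": 0, "z": -0.117, "claw": 5}, {"ax": 0, "ay": 0, "az": 0, "x": 0.002, "y": 0, "z": -0.118, "claw": 5}, {"ax": 0, "ay": 0, "az": 0, "x": 0.002, "y": 0, "z": -0.118, "claw": 5}]}}

```text
time_s: 10.15
tool_pos: [0.5817, 0.2733, 0.0957]
tool_rot: [179.9, -0.0, 74.8]
force: [-0.4, -1.3, -0.0]
grip_width: 0.0141
```

{"api": "step_arm", "payload": {"series": [{"ax": 0, "ay": 0, "az": 0, "x": 0, "y": 0, "z": -0.001, "claw": 5}, {"ax": 0, "ay": 0, "az": 0, "x": 0, "y": 0, "z": -0.002, "claw": 5}, {"ax": 0, "ay": 0, "az": 0, "x": 0, "y": 0, "z": -0.002, "claw": 5}]}}

```text
time_s: 10.45
tool_pos: [0.5813, 0.2731, 0.0931]
tool_rot: [180.0, 0.0, 74.8]
force: [0.2, -0.1, -0.9]
grip_width: 0.0138
```

{"api": "step_arm", "payload": {"series": [{"ax": 0, "ay": 0, "az": 0, "x": 0, "y": 0, "z": -0.001, "claw": 5}, {"ax": 0, "ay": 0, "az": 0, "x": 0, "y": 0, "z": -0.0015, "claw": 5}, {"ax": 0, "ay": 0, "az": 0, "x": 0, "y": 0, "z": -0.0015, "claw": 5}]}}

```text
time_s: 10.75
tool_pos: [0.5813, 0.273, 0.0915]
tool_rot: [-180.0, 0.0, 74.8]
force: [-0.4, 1.0, -1.1]
grip_width: 0.0137
```

{"api": "step_arm", "payload": {"series": [{"ax": 0, "ay": 0, "az": 0, "x": 0, "y": 0, "z": -0.0007, "claw": 5}, {"ax": 0, "ay": 0, "az": 0, "x": 0, "y": 0, "z": -0.0007, "claw": 5}]}}

```text
time_s: 10.95
tool_pos: [0.5813, 0.2731, 0.0908]
tool_rot: [-180.0, 0.0, 74.8]
force: [-0.2, -0.1, -1.2]
grip_width: 0.014
```

{"api": "step_arm", "payload": {"series": [{"ax": 0, "ay": 0, "az": 0, "x": 0, "y": 0, "z": -0.0005, "claw": 5}, {"ax": 0, "ay": 0, "az": 0, "x": 0, "y": 0, "z": -0.0005, "claw": 5}]}}

```text
time_s: 11.15
tool_pos: [0.5814, 0.2731, 0.0907]
tool_rot: [180.0, 0.0, 74.8]
force: [-0.0, -0.5, 2.1]
grip_width: 0.0142
```

{"api": "step_arm", "payload": {"series": [{"ax": 0, "ay": 0, "az": 0, "x": 0, "y": 0, "z": -0.0005, "claw": 5}, {"ax": 0, "ay": 0, "az": 0, "x": 0, "y": 0, "z": -0.0005, "claw": 5}]}}

```text
time_s: 11.35
tool_pos: [0.5814, 0.2732, 0.0907]
tool_rot: [180.0, 0.0, 74.8]
force: [-2.8, -1.1, 5.2]
grip_width: 0.0142
```

The foot has contacted the floor, so I'll release gently.

{"api": "step_arm", "payload": {"series": [{"ax": 0, "ay": 0, "az": 0, "x": 0, "y": 0, "z": 0.0005, "claw": 18}, {"ax": 0, "ay": 0, "az": 0, "x": 0, "y": 0, "z": 0.0005, "claw": 22}, {"ax": 0, "ay": 0, "az": 0, "x": 0, "y": 0, "z": 0.0005, "claw": 30}, {"ax": 0, "ay": 0, "az": 0, "x": 0, "y": 0, "z": 0.0005, "claw": 45}, {"ax": 0, "ay": 0, "az": 0, "x": 0, "y": 0, "z": 0.0005, "claw": 45}, {"ax": 0, "ay": 0, "az": 0, "x": 0, "y": 0, "z": 0.0005, "claw": 45}]}}

```text
time_s: 11.95
tool_pos: [0.5813, 0.2731, 0.0903]
tool_rot: [-180.0, 0.0, 74.8]
force: [0.1, 1.2, -0.2]
grip_width: 0.037
```

Run:
```python
from h import *
s=vision.read_camera('scene')[:,:,::-1]
cv2.imwrite('pics/a8.png',cv2.resize(s[150:300,370:520],None,fx=4,fy=4,interpolation=2))
```

```text
(no output)
```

View pics/a8.png

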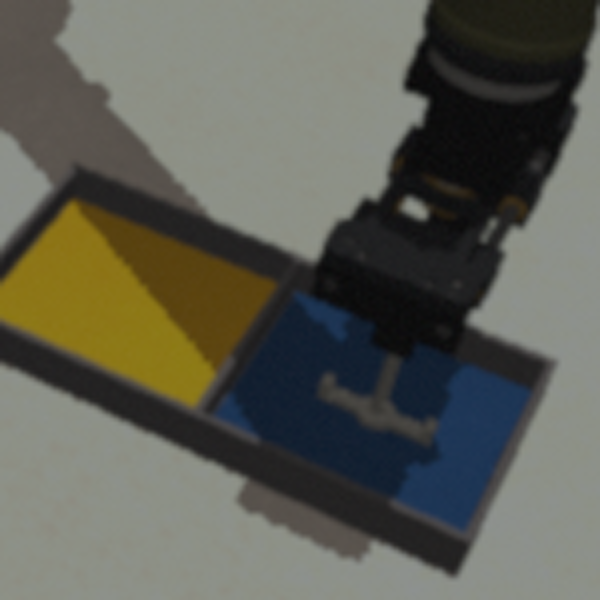

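{"api": "step_arm", "payload": {"series": [{"ax": 0, "ay": 0, "az": 0, "x": 0, "y": 0, "z": 0.008, "claw": 45}, {"ax": 0, "ay": 0, "az": 0, "x": 0, "y": 0, "z": 0.02, "claw": 45}, {"ax": 0, "ay": 0, "az": 0, "x": 0, "y": 0, "z": 0.035, "claw": 45}, {"ax": 0, "ay": 0, "az": 0, "x": 0, "y": 0, "z": 0.055, "claw": 45}, {"ax": 0, "ay": 0, "az": 0, "x": 0, "y": 0, "z": 0.08, "claw": 45}, {"ax": 0, "ay": 0, "az": 0, "x": 0, "y": 0, "z": 0.11, "claw": 45}, {"ax": 0, "ay": 0, "az": 0, "x": -0.01, "y": -0.03, "z": 0.12, "claw": 60}, {"ax": 0, "ay": 0, "az": 0, "x": -0.02, "y": -0.07, "z": 0.12, "claw": 80}, {"ax": 0, "ay": 0, "az": 0, "x": -0.029, "y": -0.11, "z": 0.12, "claw": 80}, {"ax": 0, "ay": 0, "az": 0, "x": -0.039, "y": -0.15, "z": 0.12, "claw": 80}, {"ax": 0, "ay": 0, "az": 0, "x": -0.049, "y": -0.19, "z": 0.12, "claw": 80}, {"ax": 0, "ay": 0, "az": 0, "x": -0.058, "y": -0.23, "z": 0.12, "claw": 80}]}}

```text
time_s: 13.2
tool_pos: [0.5231, 0.0419, 0.2121]
tool_rot: [179.9, -0.0, 74.8]
force: [0.7, -1.1, 0.0]
grip_width: 0.0688
```

Run:
```python
from h import *
print(status.get_obs()['qpos'])
t=vision.read_camera('top')[:,:,::-1];s=vision.read_camera('scene')[:,:,::-1]
cv2.imwrite('pics/t9.png',t)
cv2.imwrite('pics/a9.png',np.hstack([cv2.resize(t[90:240,90:290],None,fx=2,fy=2,interpolation=2),cv2.resize(s[150:300,370:520],None,fx=2,fy=2,interpolation=2)]))
cv2.imwrite('pics/a9c.png',cv2.resize(t[205:285,365:445],None,fx=7,fy=7,interpolation=cv2.INTER_CUBIC))
```

```text
[ 29.06107148   6.040354   -38.70628282 101.28497649   3.99081904
  73.89577443 -25.79556422]
```

View pics/a9.png

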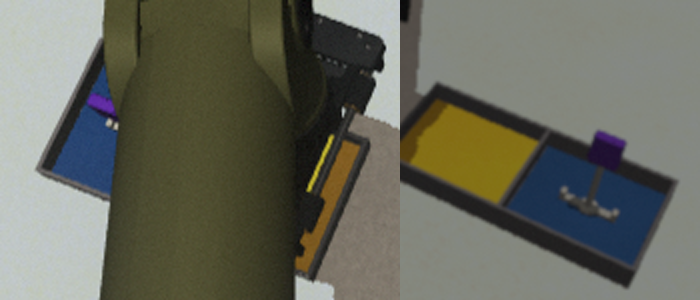

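View pics/a9c.png

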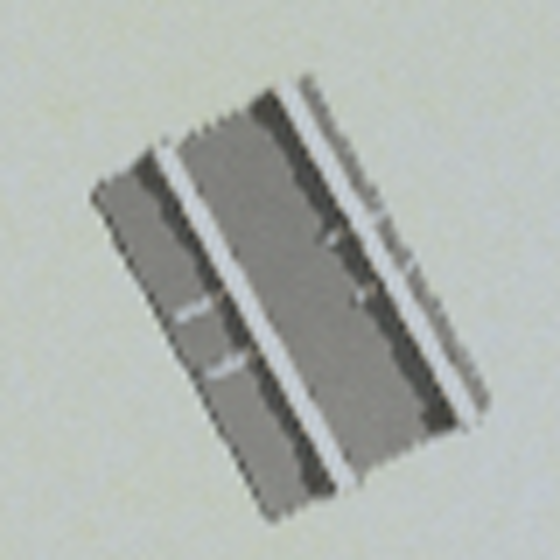

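The hook stands upright in the blue bay, with its grip at (605,150) and foot at (588,207) in the right crop. The carrier hasn't moved. Next I'll pinch the carrier across its rails.

{"api": "step_arm", "payload": {"series": [{"ax": 0, "ay": 0, "az": -4, "x": -0.009, "y": -0.035, "z": 0, "claw": 80}, {"ax": 0, "ay": 0, "az": -8, "x": -0.018, "y": -0.07, "z": 0, "claw": 80}, {"ax": 0, "ay": 0, "az": -12, "x": -0.026, "y": -0.105, "z": 0, "claw": 80}, {"ax": 0, "ay": 0, "az": -16, "x": -0.034, "y": -0.14, "z": 0, "claw": 80}, {"ax": 0, "ay": 0, "az": -20, "x": -0.043, "y": -0.175, "z": 0, "claw": 80}, {"ax": 0, "ay": 0, "az": -24, "x": -0.052, "y": -0.21, "z": 0, "claw": 80}, {"ax": 0, "ay": 0, "az": -29, "x": -0.06, "y": -0.245, "z": 0, "claw": 80}, {"ax": 0, "ay": 0, "az": -33, "x": -0.068, "y": -0.275, "z": -0.01, "claw": 80}, {"ax": 0, "ay": 0, "az": -37, "x": -0.074, "y": -0.3, "z": -0.03, "claw": 80}, {"ax": 0, "ay": 0, "az": -40, "x": -0.078, "y": -0.317, "z": -0.05, "claw": 80}, {"ax": 0, "ay": 0, "az": -41.7, "x": -0.0796, "y": -0.323, "z": -0.07, "claw": 80}, {"ax": 0, "ay": 0, "az": -41.7, "x": -0.0796, "y": -0.323, "z": -0.08, "claw": 80}]}}

```text
time_s: 14.5
tool_pos: [0.4426, -0.2803, 0.1285]
tool_rot: [-179.9, 0.1, 32.9]
force: [-0.5, 0.9, 0.0]
grip_width: 0.0693
```

{"api": "step_arm", "payload": {"series": [{"ax": 0, "ay": 0, "az": 0, "x": 0, "y": 0, "z": 0, "claw": 80}, {"ax": 0, "ay": 0, "az": 0, "x": 0, "y": 0, "z": 0, "claw": 80}]}}

```text
time_s: 14.7
tool_pos: [0.4446, -0.279, 0.131]
tool_rot: [180.0, -0.0, 33.2]
force: [0.2, -1.2, 0.4]
grip_width: 0.0696
```

Run:
```python
from h import *
print(status.get_obs()['tool_pos'],status.get_obs()['tool_rot'])
t=vision.read_camera('top')[:,:,::-1];s=vision.read_camera('scene')[:,:,::-1]
cv2.imwrite('pics/a10.png',np.hstack([cv2.resize(t[190:300,350:460],(400,400),interpolation=2),cv2.resize(s[90:200,215:325],(400,400),interpolation=2)]))
```

```text
[ 0.44464735 -0.27904279  0.13104416] [ 1.79967403e+02 -4.24098428e-02  3.31760207e+01]
```

View pics/a10.png

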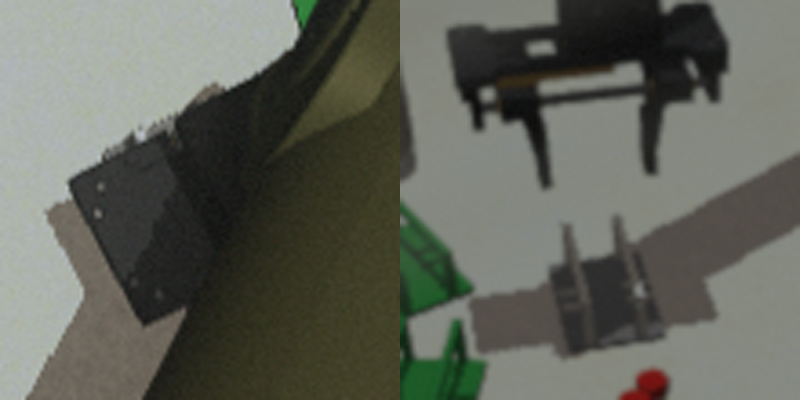

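{"api": "step_arm", "payload": {"series": [{"ax": 0, "ay": 0, "az": 0, "x": -0.001, "y": -0.002, "z": -0.02, "claw": 80}, {"ax": 0, "ay": 0, "az": 0, "x": -0.001, "y": -0.002, "z": -0.04, "claw": 80}, {"ax": 0, "ay": 0, "az": 0, "x": -0.001, "y": -0.002, "z": -0.06, "claw": 80}, {"ax": 0, "ay": 0, "az": 0, "x": -0.001, "y": -0.002, "z": -0.075, "claw": 80}, {"ax": 0, "ay": 0, "az": 0, "x": -0.001, "y": -0.002, "z": -0.088, "claw": 80}, {"ax": 0, "ay": 0, "az": 0, "x": -0.001, "y": -0.002, "z": -0.095, "claw": 80}, {"ax": 0, "ay": 0, "az": 0, "x": -0.001, "y": -0.002, "z": -0.1, "claw": 80}, {"ax": 0, "ay": 0, "az": 0, "x": -0.001, "y": -0.002, "z": -0.1, "claw": 80}, {"ax": 0, "ay": 0, "az": 0, "x": -0.001, "y": -0.002, "z": -0.1, "claw": 80}]}}

```text
time_s: 15.7
tool_pos: [0.4431, -0.2821, 0.0309]
tool_rot: [179.9, -0.0, 33.1]
force: [0.9, 0.2, -0.5]
grip_width: 0.0696
```

Run:
```python
from h import *
print(status.get_obs()['tool_pos'],status.get_obs()['tool_rot'])
s=vision.read_camera('scene')[:,:,::-1]
cv2.imwrite('pics/a11.png',cv2.resize(s[110:200,225:315],(540,540),interpolation=2))
```

```text
[ 0.44310593 -0.28213323  0.03087044] [ 1.79949837e+02 -1.59278130e-02  3.30544112e+01]
```

View pics/a11.png

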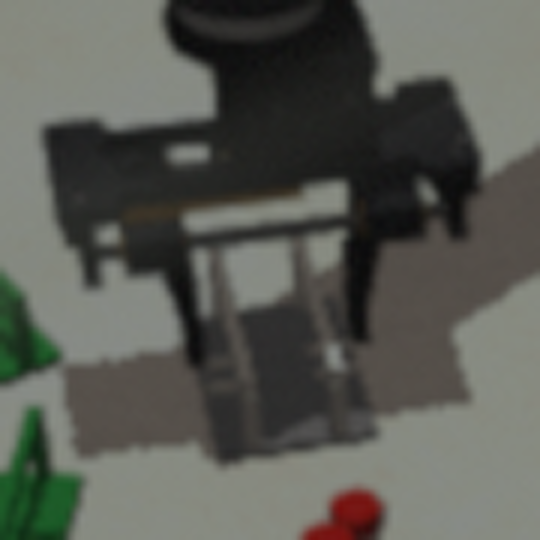

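Both fingers straddle the rails with clearance on each side. I'll close with 35 N and test-lift.

{"api": "step_arm", "payload": {"series": [{"ax": 0, "ay": 0, "az": 0, "x": 0, "y": 0, "z": 0, "claw": 60}, {"ax": 0, "ay": 0, "az": 0, "x": 0, "y": 0, "z": 0, "claw": 50}, {"ax": 0, "ay": 0, "az": 0, "x": 0, "y": 0, "z": 0, "claw": 40}, {"ax": 0, "ay": 0, "az": 0, "x": 0, "y": 0, "z": 0, "claw": 40}, {"ax": 0, "ay": 0, "az": 0, "x": 0, "y": 0, "z": 0, "claw": 40}, {"ax": 0, "ay": 0, "az": 0, "x": 0, "y": 0, "z": 0, "claw": 40}, {"ax": 0, "ay": 0, "az": 0, "x": 0, "y": 0, "z": 0, "claw": 40}], "squeeze": 35}}

```text
time_s: 16.45
tool_pos: [0.4429, -0.2821, 0.0306]
tool_rot: [180.0, -0.0, 33.1]
force: [-0.2, -1.1, 1.3]
grip_width: 0.0474
```

{"api": "step_arm", "payload": {"series": [{"ax": 0, "ay": 0, "az": 0, "x": 0, "y": 0, "z": 0.004, "claw": 40}, {"ax": 0, "ay": 0, "az": 0, "x": 0, "y": 0, "z": 0.01, "claw": 40}, {"ax": 0, "ay": 0, "az": 0, "x": 0, "y": 0, "z": 0.018, "claw": 40}, {"ax": 0, "ay": 0, "az": 0, "x": 0, "y": 0, "z": 0.03, "claw": 40}, {"ax": 0, "ay": 0, "az": 0, "x": 0, "y": 0, "z": 0.045, "claw": 40}, {"ax": 0, "ay": 0, "az": 0, "x": 0, "y": 0, "z": 0.065, "claw": 40}, {"ax": 0, "ay": 0, "az": 0, "x": 0, "y": 0, "z": 0.085, "claw": 40}, {"ax": 0, "ay": 0, "az": 0, "x": 0, "y": 0, "z": 0.1, "claw": 40}, {"ax": 0, "ay": 0, "az": 0, "x": 0, "y": 0, "z": 0.105, "claw": 40}, {"ax": 0, "ay": 0, "az": 0, "x": 0, "y": 0, "z": 0.105, "claw": 40}]}}

```text
time_s: 17.45
tool_pos: [0.4432, -0.2822, 0.1364]
tool_rot: [179.9, -0.0, 33.1]
force: [-1.1, 0.2, -2.1]
grip_width: 0.0474
```

Run:
```python
from h import *
print(status.get_obs()['tool_pos'],status.get_obs()['tool_rot'])
s=vision.read_camera('scene')[:,:,::-1]
cv2.imwrite('pics/a12.png',cv2.resize(s[70:200,205:335],(520,520),interpolation=2))
```

```text
[ 0.44318804 -0.28219833  0.1364315 ] [ 1.79890252e+02 -2.95467800e-02  3.30535024e+01]
```

View pics/a12.png

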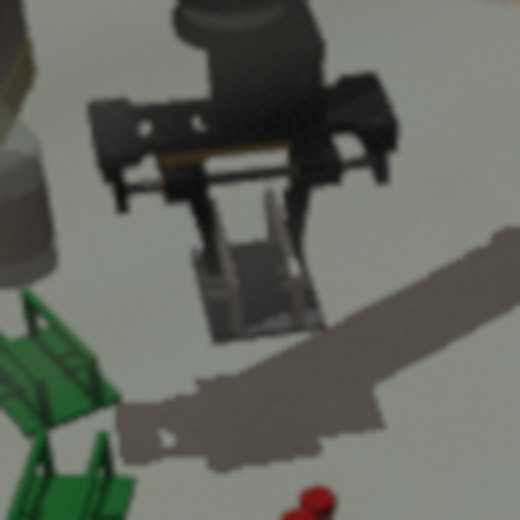

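The carrier is held level. I'll carry it to the yellow bay, turning it +42° to line up with the tray.

{"api": "step_arm", "payload": {"series": [{"ax": 0, "ay": 0, "az": 1, "x": 0.002, "y": 0.01, "z": 0.005, "claw": 40}, {"ax": 0, "ay": 0, "az": 3, "x": 0.007, "y": 0.028, "z": 0.01, "claw": 40}, {"ax": 0, "ay": 0, "az": 5, "x": 0.012, "y": 0.05, "z": 0.01, "claw": 40}, {"ax": 0, "ay": 0, "az": 8, "x": 0.018, "y": 0.075, "z": 0.01, "claw": 40}, {"ax": 0, "ay": 0, "az": 11, "x": 0.025, "y": 0.105, "z": 0.01, "claw": 40}, {"ax": 0, "ay": 0, "az": 14, "x": 0.032, "y": 0.135, "z": 0.01, "claw": 40}, {"ax": 0, "ay": 0, "az": 17, "x": 0.04, "y": 0.168, "z": 0.01, "claw": 40}, {"ax": 0, "ay": 0, "az": 21, "x": 0.0485, "y": 0.201, "z": 0.01, "claw": 40}]}}

```text
time_s: 18.3
tool_pos: [0.4911, -0.077, 0.1453]
tool_rot: [-180.0, 0.0, 54.5]
force: [-0.3, -0.2, -2.2]
grip_width: 0.0475
```

{"api": "step_arm", "payload": {"series": [{"ax": 0, "ay": 0, "az": 4, "x": 0.008, "y": 0.033, "z": 0, "claw": 40}, {"ax": 0, "ay": 0, "az": 7, "x": 0.016, "y": 0.066, "z": 0, "claw": 40}, {"ax": 0, "ay": 0, "az": 10, "x": 0.023, "y": 0.096, "z": 0, "claw": 40}, {"ax": 0, "ay": 0, "az": 13, "x": 0.03, "y": 0.126, "z": 0, "claw": 40}, {"ax": 0, "ay": 0, "az": 16, "x": 0.036, "y": 0.151, "z": 0, "claw": 40}, {"ax": 0, "ay": 0, "az": 18, "x": 0.042, "y": 0.173, "z": 0, "claw": 40}, {"ax": 0, "ay": 0, "az": 20, "x": 0.046, "y": 0.191, "z": 0, "claw": 40}, {"ax": 0, "ay": 0, "az": 21, "x": 0.0485, "y": 0.201, "z": 0, "claw": 40}, {"ax": 0, "ay": 0, "az": 21, "x": 0.0485, "y": 0.201, "z": 0, "claw": 40}, {"ax": 0, "ay": 0, "az": 21, "x": 0.0485, "y": 0.201, "z": 0, "claw": 40}]}}

```text
time_s: 19.3
tool_pos: [0.5395, 0.1194, 0.1452]
tool_rot: [-180.0, 0.1, 75.0]
force: [0.3, -1.2, -1.6]
grip_width: 0.0476
```

Run:
```python
from h import *
o=status.get_obs();print(o['tool_pos'],o['tool_rot'],o['qpos'])
t=vision.read_camera('top')[:,:,::-1];s=vision.read_camera('scene')[:,:,::-1]
cv2.imwrite('pics/a13.png',cv2.resize(s[120:300,340:520],(540,540),interpolation=2))
```

```text
[0.53945884 0.11936868 0.14515403] [-1.79983717e+02  6.63760555e-02  7.50354422e+01] [ 21.3682456   14.0024334  -41.4366904  102.16063405  10.02242316
  67.6134494  -38.03619081]
```

View pics/a13.png

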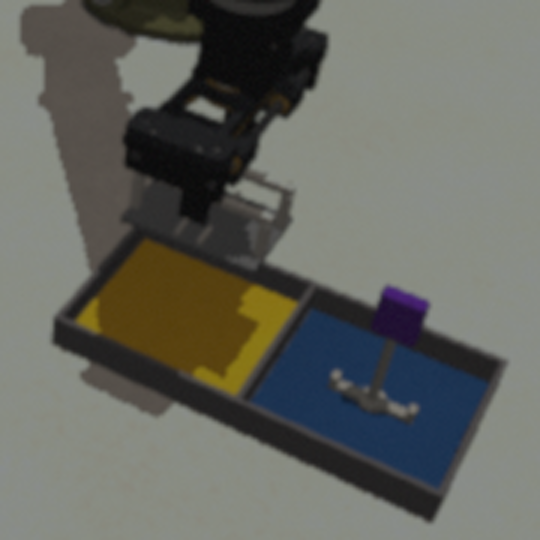

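{"api": "step_arm", "payload": {"series": [{"ax": 0, "ay": 0, "az": 0, "x": 0.001, "y": 0.001, "z": -0.01, "claw": 40}, {"ax": 0, "ay": 0, "az": 0, "x": 0.001, "y": 0.001, "z": -0.027, "claw": 40}, {"ax": 0, "ay": 0, "az": 0, "x": 0.001, "y": 0.001, "z": -0.045, "claw": 40}, {"ax": 0, "ay": 0, "az": 0, "x": 0.001, "y": 0.001, "z": -0.063, "claw": 40}, {"ax": 0, "ay": 0, "az": 0, "x": 0.001, "y": 0.001, "z": -0.078, "claw": 40}, {"ax": 0, "ay": 0, "az": 0, "x": 0.001, "y": 0.001, "z": -0.09, "claw": 40}, {"ax": 0, "ay": 0, "az": 0, "x": 0.001, "y": 0.001, "z": -0.099, "claw": 40}, {"ax": 0, "ay": 0, "az": 0, "x": 0.001, "y": 0.001, "z": -0.104, "claw": 40}, {"ax": 0, "ay": 0, "az": 0, "x": 0.001, "y": 0.001, "z": -0.107, "claw": 40}, {"ax": 0, "ay": 0, "az": 0, "x": 0.001, "y": 0.001, "z": -0.107, "claw": 40}, {"ax": 0, "ay": 0, "az": 0, "x": 0.001, "y": 0.001, "z": -0.107, "claw": 40}]}}

```text
time_s: 20.5
tool_pos: [0.5412, 0.1213, 0.0389]
tool_rot: [179.9, -0.0, 75.1]
force: [-0.2, 0.2, -2.5]
grip_width: 0.0476
```

{"api": "step_arm", "payload": {"series": [{"ax": 0, "ay": 0, "az": 0, "x": 0, "y": 0, "z": -0.001, "claw": 40}, {"ax": 0, "ay": 0, "az": 0, "x": 0, "y": 0, "z": -0.001, "claw": 40}]}}

```text
time_s: 20.7
tool_pos: [0.5409, 0.1211, 0.0377]
tool_rot: [180.0, -0.0, 75.1]
force: [-0.3, 0.5, -1.5]
grip_width: 0.0469
```

{"api": "step_arm", "payload": {"series": [{"ax": 0, "ay": 0, "az": 0, "x": 0, "y": 0, "z": -0.001, "claw": 40}, {"ax": 0, "ay": 0, "az": 0, "x": 0, "y": 0, "z": -0.001, "claw": 40}]}}

```text
time_s: 20.9
tool_pos: [0.5407, 0.121, 0.0363]
tool_rot: [180.0, 0.0, 75.1]
force: [-1.2, -0.4, -2.1]
grip_width: 0.0474
```

{"api": "step_arm", "payload": {"series": [{"ax": 0, "ay": 0, "az": 0, "x": 0, "y": 0, "z": -0.0007, "claw": 40}, {"ax": 0, "ay": 0, "az": 0, "x": 0, "y": 0, "z": -0.0007, "claw": 40}]}}

```text
time_s: 21.1
tool_pos: [0.5407, 0.1211, 0.0357]
tool_rot: [180.0, 0.0, 75.1]
force: [0.1, -0.0, -2.1]
grip_width: 0.0474
```

{"api": "step_arm", "payload": {"series": [{"ax": 0, "ay": 0, "az": 0, "x": 0, "y": 0, "z": -0.0005, "claw": 40}, {"ax": 0, "ay": 0, "az": 0, "x": 0, "y": 0, "z": -0.0005, "claw": 40}]}}

```text
time_s: 21.3
tool_pos: [0.5407, 0.1211, 0.0356]
tool_rot: [180.0, 0.0, 75.1]
force: [-2.5, 0.1, 2.3]
grip_width: 0.0473
```

The floor contact shows in the force reading, −2.1 to +2.3 N. I'll press slightly to seat the carrier, then open.

{"api": "step_arm", "payload": {"series": [{"ax": 0, "ay": 0, "az": 0, "x": 0, "y": 0, "z": -0.0004, "claw": 40}, {"ax": 0, "ay": 0, "az": 0, "x": 0, "y": 0, "z": -0.0004, "claw": 58}, {"ax": 0, "ay": 0, "az": 0, "x": 0, "y": 0, "z": 0, "claw": 64}, {"ax": 0, "ay": 0, "az": 0, "x": 0, "y": 0, "z": 0, "claw": 75}, {"ax": 0, "ay": 0, "az": 0, "x": 0, "y": 0, "z": 0, "claw": 75}, {"ax": 0, "ay": 0, "az": 0, "x": 0, "y": 0, "z": 0, "claw": 75}, {"ax": 0, "ay": 0, "az": 0, "x": 0, "y": 0, "z": 0, "claw": 75}]}}

```text
time_s: 22.0
tool_pos: [0.5407, 0.1211, 0.0351]
tool_rot: [180.0, -0.0, 75.1]
force: [-1.1, -0.5, -0.2]
grip_width: 0.0651
```

Run:
```python
from h import *
s=vision.read_camera('scene')[:,:,::-1]
cv2.imwrite('pics/a14.png',cv2.resize(s[150:300,350:500],(540,540),interpolation=2))
```

```text
(no output)
```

View pics/a14.png

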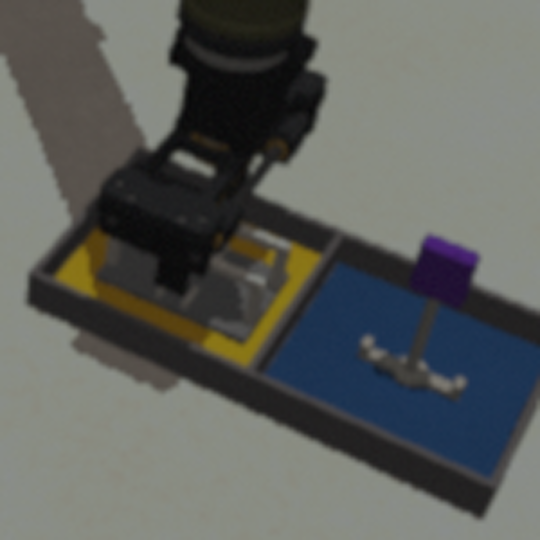

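Retreat straight up, then away from the tray.

{"api": "step_arm", "payload": {"series": [{"ax": 0, "ay": 0, "az": 0, "x": 0, "y": 0, "z": 0.01, "claw": 75}, {"ax": 0, "ay": 0, "az": 0, "x": 0, "y": 0, "z": 0.025, "claw": 75}, {"ax": 0, "ay": 0, "az": 0, "x": 0, "y": 0, "z": 0.045, "claw": 75}, {"ax": 0, "ay": 0, "az": 0, "x": 0, "y": 0, "z": 0.075, "claw": 75}, {"ax": 0, "ay": 0, "az": 0, "x": 0, "y": 0, "z": 0.11, "claw": 75}, {"ax": 0, "ay": 0, "az": 0, "x": 0, "y": -0.03, "z": 0.145, "claw": 75}, {"ax": 0, "ay": 0, "az": 0, "x": -0.01, "y": -0.07, "z": 0.16, "claw": 75}, {"ax": 0, "ay": 0, "az": 0, "x": -0.02, "y": -0.11, "z": 0.17, "claw": 75}, {"ax": 0, "ay": 0, "az": 0, "x": -0.03, "y": -0.15, "z": 0.17, "claw": 75}, {"ax": 0, "ay": 0, "az": 0, "x": -0.04, "y": -0.19, "z": 0.17, "claw": 75}, {"ax": 0, "ay": 0, "az": 0, "x": -0.05, "y": -0.23, "z": 0.17, "claw": 75}, {"ax": 0, "ay": 0, "az": 0, "x": -0.06, "y": -0.27, "z": 0.17, "claw": 75}]}}

```text
time_s: 23.25
tool_pos: [0.4805, -0.1502, 0.2071]
tool_rot: [179.8, 0.0, 75.1]
force: [0.8, -0.1, -0.3]
grip_width: 0.0651
```

{"api": "step_arm", "payload": {"series": [{"ax": 0, "ay": 0, "az": 0, "x": 0, "y": -0.04, "z": 0, "claw": 75}, {"ax": 0, "ay": 0, "az": 0, "x": 0, "y": -0.07, "z": 0, "claw": 75}, {"ax": 0, "ay": 0, "az": 0, "x": 0, "y": -0.08, "z": 0, "claw": 75}, {"ax": 0, "ay": 0, "az": 0, "x": 0, "y": -0.08, "z": 0, "claw": 75}]}}

```text
time_s: 23.65
tool_pos: [0.4807, -0.2299, 0.206]
tool_rot: [179.9, -0.0, 74.9]
force: [-0.2, 0.8, 0.2]
grip_width: 0.0653
```

Run:
```python
from h import *
t=vision.read_camera('top')[:,:,::-1];s=vision.read_camera('scene')[:,:,::-1]
cv2.imwrite('pics/t15.png',t)
cv2.imwrite('pics/a15.png',np.hstack([cv2.resize(t[95:240,95:290],(400,298),interpolation=2),cv2.resize(s[150:300,350:520],(338,298),interpolation=2)]))
```

```text
(no output)
```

View pics/a15.png

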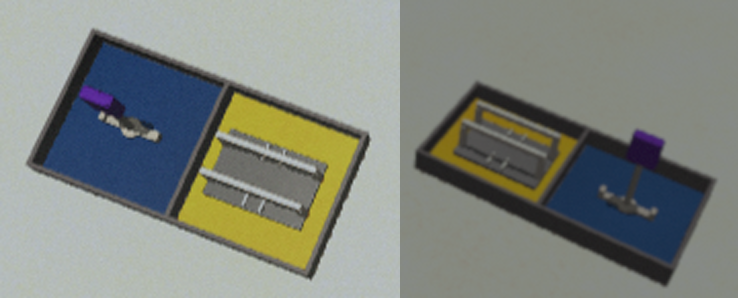

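View pics/t15.png

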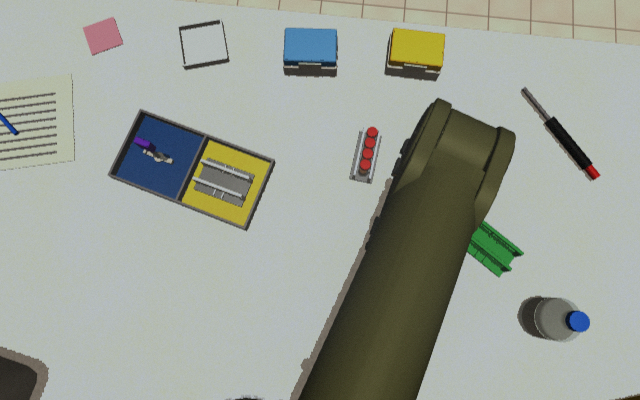

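In the top view, the hook stands upright in the blue bay at about (155,152). The carrier sits flat and centred in the yellow bay at about (222,181), and the tube rack is unchanged at (366,155). The gripper is clear of everything, so I'll hand in the job.

```bash
python3 -c "
from cell import workorder
print(workorder.sign_off())"
```

```text
the job is handed in; nothing more can be done
None
```

The hook now stands upright in the blue bay, and the empty carrier sits upright and flat in the middle of the yellow bay. I handed the job in at about 24 s of the 61 s limit; no verdict is reported.

- **Hook:** I gripped it by the purple grip, raised it 11.5 mm, twisted it −90°, lifted it out and lowered it into the blue bay until it touched the floor.
- **Carrier:** I pinched it across both rails, turned it 42° to line up with the tray, and set it down the same way.
- **Last checks:** Final pictures from both cameras showed both pieces standing as asked, the tube rack where it started and the gripper well clear. Measured forces stayed within about 6 N.
- **Failed or disagreed:** My first two move calls were refused because rows left out some keys, so nothing moved. Fitting the tray also showed slight lens distortion in the pictures, which I corrected for.

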